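# Dispense grinding balls to the scale's target band

## Task

Charge the spring scale's cup with grinding balls from the dispenser: push the slanted plunger fully home to its stop and let it come fully back up, one ball a stroke, until the settled pointer of the cup stands between the two tabs on the scale, no lower. Press gently, easing off as soon as you feel the stop; use the plunger alone, touching neither balls, cup nor tabs, spill no ball, and leave the things round the station where they are.

Things in the scene. Friction and masses are not known exactly. Their poses are not given: they have to be found in the camera images.
- station: dispenser and scale on one grey base plate 330 x 200 x 12 mm, fixed to the bench. Origin: centre of the plate's underside; x to its back (away from the robot), y left, z up. A rear pillar carries a white head box (155 x 110 x 52 mm, underside at z = 353 mm, front face at x = 0, y = +-55 mm) that overhangs the plunger from behind: an upright tool cannot press it
- chute: aluminium chute with the row of five balls, sloping down to the front at 35 degrees; its mouth is above the cup. Origin: on its floor at the gate, station (30, 0, 180) mm; x uphill, z square to the floor, parallel to the plunger's axis
- plunger_head (a point): centre of the upper face of the plunger's round black head (30 mm diameter, 8 mm thick); at rest at station (-15, 0, 261) mm. Its z axis is the plunger's axis, pointing out: up and 35 degrees towards the front (station -x); push along -z. The head stands 34 mm above a 64 x 64 mm bracket plate square to the axis, and 18 mm above it when fully in
- plunger (a joint): travel of the plunger, m: 0 = up, 0.016 = at its stop. Spring: 3 N at the top, 10 N at the stop. Pushed in about 11 mm or more it frees the front ball while holding the others back; when it has come back up the next ball rolls to the gate. The head sits on a rubber buffer that gives 1 mm per 6 N. A ball takes about half a second to roll out
- cup (a joint): how far the sprung cup has sunk, m: 0 = empty, at most 0.044. The cup is an open aluminium cup of 80 mm rim diameter and 42 mm height at the front of the station (station x = -40 mm, rim at 129 mm when empty). Each ball sinks it by 9 to 11 mm. It swings for about a second
- pointer_tip (a point): tip of the thin dark pointer that sticks out of the cup's left side and sinks with it; at station (-44, 76, 112) mm when the cup is empty; axes as the station's
- tabs_middle (a point): point midway between the two dark tabs (thin horizontal bars, 15 mm clear gap between them) on a sliding black carrier on the scale plate, left of the cup; axes as the station's. The pointer must come to rest between the tabs. The tabs are set 17 to 36 mm below the empty pointer
- tabs (a joint): setting of the tabs' carrier, m: how far the middle of the gap lies below the pointer of the empty cup; not to be changed
- ball_1: steel grinding ball, 20 mm diameter, about 33 g; number 1 in the chute counted from the gate. Origin: its centre
- ball_2: steel grinding ball, 20 mm diameter, about 33 g; number 2 in the chute counted from the gate. Origin: its centre
- ball_3: steel grinding ball, 20 mm diameter, about 33 g; number 3 in the chute counted from the gate. Origin: its centre
- ball_4: steel grinding ball, 20 mm diameter, about 33 g; number 4 in the chute counted from the gate. Origin: its centre
- ball_5: steel grinding ball, 20 mm diameter, about 33 g; number 5 in the chute counted from the gate. Origin: its centre
- brass_weight: bystander: brass knob weight, 27 mm diameter, 43 mm high, left of the station; origin at its foot
- petri_dish: bystander: covered plastic dish, 69 mm diameter, 14 mm high, left of the station; origin at its foot
- stain_bottle: bystander: small brown bottle with white cap, 36 mm diameter, 70 mm high, right of the station; origin at its foot
- vial: bystander: small clear screw-cap vial, 21 mm diameter, 44 mm high, right of the station; origin at its foot

How it is judged:
On the way, in this order (a step that is already met when the one before it is completed fails the run):
1. the plunger is pushed home to its stop (value of joint plunger above 0.0145 m), for 0.1 s.
2. the plunger is back up and the cup's pointer rests between the tabs (z of pointer_tip in the frame of tabs_middle between -0.008 and 0.008 m and value of joint plunger below 0.0025 m and velocity of joint cup between -0.01 and 0.01 m/s), for 0.5 s.
At the end, for the whole second after the job is handed in: The cup is at rest (under 10 mm/s) with its pointer between the tabs (within 8 mm of the middle of the gap), and the plunger is back up (within 2.5 mm) (all of step 2); the robot touches nothing.
It fails at once if the plunger or its guard is forced: over 40 N on the station (contact force between any of the arm, the fingers and station above 40 N).
It fails at once if the robot touches the cup, the tabs or a ball (contact force between any of the fingers, the arm and cup above 0.3 N or contact force between any of the fingers, the arm and tabs above 0.3 N or contact force between any of the fingers, the arm and ball_1 above 0.3 N or contact force between any of the fingers, the arm and ball_2 above 0.3 N or contact force between any of the fingers, the arm and ball_3 above 0.3 N or contact force between any of the fingers, the arm and ball_4 above 0.3 N or contact force between any of the fingers, the arm and ball_5 above 0.3 N).
It fails at once if the tabs' setting is changed (distance of tabs_middle from where it was at the start of the episode above 0.003 m).
It fails at once if a ball is spilled out of chute and cup (height (world z) of any of ball_1, ball_2, ball_3, ball_4, ball_5 below 0.034 m).
It fails at once if a bystander is moved (20 mm) or tipped (distance of any of brass_weight, petri_dish, stain_bottle, vial from where it was at the start of the episode above 0.02 m or angle between any of brass_weight, petri_dish, stain_bottle, vial's own z axis and vertical above 0.4 rad).
It also fails if it takes over 67 s, if anything falls off the work surface, if the arm or the gripper's body presses on something with over 40 N, if the wrist force passes 120 N, or if a joint passes its speed limit or range.

## Robot

A 6-joint arm with a two-finger parallel gripper is mounted at the origin on a cart in front of the work surface, level with it; the furniture and walls round the work are solid. World frame = base frame: x ahead of the robot, y to its left, z up, the work surface at z = 0. Lengths are in m, angles in rad, forces in N, time in s.
With the tool pointing down it reaches from about 0.3 to 0.875 m from the base axis. Payload 6.4 kg.
Tool frame: the origin (TCP) lies between the finger pads; the fingertips stand 14 mm ahead of it and the grasp point (between the pads) lies 5 mm behind it; z points along the fingers, y is the line along which they close (so a half turn about z gives the same grasp; the last joint's range is limited). The gripper opens to 88 mm and grips with 3 to 60 N. Pads are 18 mm wide; open, the fingers measure 123 mm over their backs; the gripper's body (75 mm by 187 mm) begins 45 mm behind the grasp point.
Start: joints at [-0.206, 0.181, 1.607, -0, 1.354, -0.206], TCP at [0.575, 0, 0.253] pointing down, gripper open.
Joint ranges: [-2.99, 2.99], [-0.89, 2.07], [0.3, 2.58], [-1.14, 4.28], [0, 2.63], [-3.12, 3.12]. Speed limits (rad/s): [2.57, 2.57, 3.01, 3.14, 3.14, 3.14].

## Interface

Orientations are given as a unit quaternion [w, x, y, z].
In Python, from bench import r gives the robot as it stands.
- The arm moves only by the tool play_rows, never from a script. Its argument "rows" is a list of rows, each a list of 3 entries, a list of its own where there are three numbers: the opening, from 0 (shut) to 1 (fully open), then the shift along the tool's x, y, z in cm, then the turn about the tool's z in degrees. In form: [[grip, [tx, ty, tz], twist], ...]. A call has 1 to 5 rows; each row shifts and turns the commanded pose from where the row before left it, along the tool's axes as they then stand; what a row does not reach is not made up. A row lasts 1/8 s, in which the tool goes at most 62.5 mm and 10.7 degrees, less where a joint would pass 70% of its speed; a pose out of reach is approached as far as the arm can. A call with a gripper value outside its range is refused whole. The fingers move at their own pace and stop on an object; "force" is the grip in N (left out, the last holds). Time passes only in rows, so rows that do not move let the fingers close. It gives the time, the measured TCP pose, the force, the opening and the grip force at its end, in the units of the state.
- r.state(): the state, without advancing time (a new reading comes with each control period).
- r.camera(name): name is "scene" or "side" or "wrist"; returns (picture, depth): 400x640x3 uint8, red, green, blue; 400x640 float32, m along the optical axis (not along the pixel's ray), 0 where there is no reading.
- r.camera_info(name): a dict with "mtx" (3x3 intrinsics, pixels), "world_to_cam" (4x4, takes a point from world to camera coordinates). Camera axes: x right, y down, z forward; pixel columns grow to the right and rows downward; lengths in m; the calibration is good to about 2 mm. A picture is of the moment at which its call begins: read the wrist's pose just before it. camera_info takes no time and is no camera call; for the wrist camera it gives the pose at the moment of the call.
- r.job_done(): hands the job in; it is judged then, once.
Trained networks look in the newest picture that a camera, given by its name, has taken for a name from the list of things; names that differ only in an ending like _2 or _b are one class to them, and where a whole thing is asked for, a point or a joint stands for the part that bears it (a point fixed in the world has none). Each returns a list of dicts, best first, with "p" (0 to 1); they miss things now and then, are a little off and sometimes report something else, mostly with a low value. They report only what shows in the picture. A call takes as long as a camera call.
- r.cut_out(camera, query): "mask" (400x640 bool, what is visible of it) and "location" ([column, row] in pixels, amid what is visible of it).
- r.tip_of(camera, query): "location" ([column, row] in pixels: a listed point, or the origin of a listed thing).
The state is a dict: "time_s": time; "joints": joint angles; "qvel": joint speeds; "joint_efforts": joint torques, N m; "tool_pos": TCP position; "ee_rot": TCP orientation; "ft_force": force on the tool from outside, world axes, zero at the start; "wrist_torque": the same for the moment, N m; "finger_gap": opening from 0.0 (shut) to 1.0 (fully open); "finger_force": force on a finger pad.
Only numpy, scipy, OpenCV 4.12 (cv2) and the standard library are available. Lean on these libraries where they do the work, as an engineer would, in place of code of your own. Each camera call takes 0.05 s, during which the arm holds its last target. There are 200 camera calls.

## Working session

There is one attempt and no reset: what is moved stays moved. The work goes in short steps, Python scripts to look and compute and a tool call to move; the robot and the scene stay as the last step left them, time stands still between calls to the robot, and variables do not carry over. Pictures are saved under pics/ and viewed, at most 10 in all, crops included, and the job is handed in when it is done.

Besides the shell and the picture viewer there is one more tool, called after "Request:" in YAML: its name, and indented under it one key for each argument. play_rows: Moves the arm, as the interface text tells. Its arguments: {"type":"object","properties":{"rows":{"type":"array"},"force":{"type":"number"}},"required":["rows"]}

```bash
mkdir -p pics; ls; cat > h.py <<'E'
from bench import r
import numpy as np, cv2
def ray(cam,uv):
    i=r.camera_info(cam);K=np.array(i["mtx"]);T=np.linalg.inv(np.array(i["world_to_cam"]))
    d=T[:3,:3]@np.linalg.inv(K)@np.array([uv[0],uv[1],1.]);return T[:3,3],d
def proj(cam,p):
    i=r.camera_info(cam);c=np.array(i["world_to_cam"])@np.append(p,1);q=np.array(i["mtx"])@c[:3];return q[:2]/q[2]
def tri(obs):
    A=np.zeros((3,3));b=np.zeros(3)
    for cam,uv in obs:
        o,d=ray(cam,uv);d=d/np.linalg.norm(d);P=np.eye(3)-np.outer(d,d);A+=P;b+=P@o
    x=np.linalg.solve(A,b);return x,[np.round(proj(c,x)-uv,1) for c,uv in obs]
E
python3 - <<'E'
from h import *
ims=[]
for c in("scene","side"):
    im,d=r.camera(c);cv2.imwrite(f"pics/{c}0.png",im[:,:,::-1]);np.save(f"pics/{c}0d.npy",d)
    i=r.camera_info(c);print(c,np.linalg.inv(i["world_to_cam"])[:3].round(3).tolist(),np.array(i["mtx"])[0,0])
    for q in("plunger_head","pointer_tip","tabs_middle","station","chute"):
        for x in r.tip_of(c,q)[:2]:print(c,q,x["p"],x["location"])
print(r.state())
E
```

```text
pics
scene [[0.456, -0.448, 0.769, -0.317], [-0.89, -0.208, 0.406, -0.437], [-0.022, -0.87, -0.493, 0.731]] 468.0484948461807
scene plunger_head 0.46 [265.3, 169.2]
scene pointer_tip 0.75 [238.6, 222.6]
scene tabs_middle 0.51 [239.9, 234.6]
scene station 0.72 [280.7, 255.4]
scene chute 0.97 [278.0, 191.5]
side [[0.312, 0.813, -0.492, 1.13], [0.95, -0.267, 0.161, -0.16], [-0.001, -0.518, -0.856, 1.156]] 488.19392517596884
side station 0.74 [350.4, 211.6]
side chute 0.56 [358.0, 181.5]
{'time_s': 0.6, 'joints': array([-2.06278475e-01,  1.80760619e-01,  1.60698092e+00, -9.51960774e-06,
        1.35378780e+00, -2.06301192e-01]), 'qvel': array([-0.00075851,  0.00152192,  0.001932  ,  0.00085478, -0.00066552,
        0.00057228]), 'joint_efforts': array([-1.03744758e-03, -4.33598220e+01, -3.42019558e+01,  7.00651878e-02,
        3.12943140e-02, -1.65333466e-05]), 'tool_pos': array([5.75028676e-01, 2.10558612e-05, 2.52745857e-01]), 'ee_rot': array([2.90384821e-05, 7.07098025e-01, 7.07115537e-01, 1.34343821e-05]), 'ft_force': array([ 0.97761182, -0.24736821,  0.17953897]), 'wrist_torque': array([0.00598069, 0.05359615, 0.02850933]), 'finger_force': 0.0, 'finger_gap': 1.0020174075886406}
```

View pics/scene0.png

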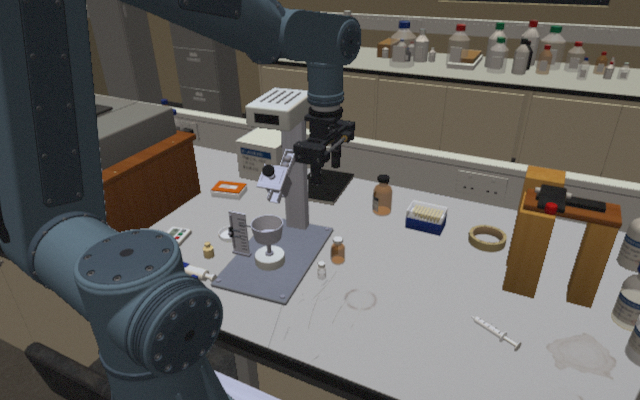

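View pics/side0.png

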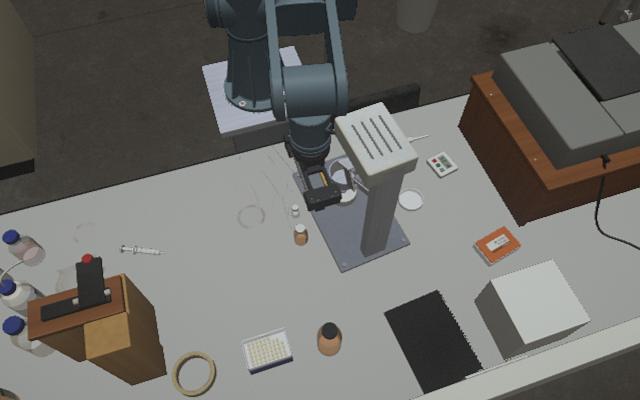

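The scene view shows the station: plate corners near (217,282), (283,294) and (333,233), cup near (267,230), tabs near (240,235), and plunger head near (268,170). In the side view the head box is at (375,140), with plate corners (345,268) and (408,240). Next I'll fit the plate pose from depth.

```bash
cat > fit.py <<'E'
from h import *
def cloud(c,d):
    i=r.camera_info(c);K=np.array(i["mtx"]);T=np.linalg.inv(np.array(i["world_to_cam"]))
    v,u=np.mgrid[:400,:640];P=np.stack([(u-K[0,2])/K[0,0]*d,(v-K[1,2])/K[1,1]*d,d],-1)
    W=P@T[:3,:3].T+T[:3,3];W[d==0]=np.nan;return W
E
python3 - <<'E'
from fit import *
allp=[]
for c in("scene","side"):
    im=cv2.imread(f"pics/{c}0.png");W=cloud(c,np.load(f"pics/{c}0d.npy"))
    near=(abs(W[...,0]-.6)<.4)&(abs(W[...,1])<.4)
    z=W[...,2];print(c,"bench z",np.nanmedian(z[near&(z<.006)]))
    m=(near&(z>.007)&(z<.018)).astype(np.uint8)
    m=cv2.morphologyEx(m,cv2.MORPH_OPEN,np.ones((3,3),np.uint8))
    n,l,s,_=cv2.connectedComponentsWithStats(m);k=1+np.argmax(s[1:,4]);p=W[l==k]
    print(c,s[k],np.median(p[:,2]));allp.append(p[:,:2])
    R=cv2.minAreaRect(p[:,:2].astype(np.float32));print(R,cv2.boxPoints(R).round(3).tolist())
    # head box top: z=.405
    t=W[near&(abs(z-.405)<.012)];
    if len(t)>50:
        R=cv2.minAreaRect(t[:,:2].astype(np.float32));print("box",len(t),R,cv2.boxPoints(R).round(3).tolist(),np.median(t[:,2]))
R=cv2.minAreaRect(np.vstack(allp).astype(np.float32));print("both",R)
E
```

```text
scene bench z 0.0007838622755322877
scene [ 211  219  122   84 4476] 0.01302333712393211
((0.517091691493988, 0.11810877919197083), (0.3338231146335602, 0.20138491690158844), 6.123592376708984) [[0.3400000035762787, 0.20000000298023224], [0.3619999885559082, 0.0], [0.6940000057220459, 0.035999998450279236], [0.671999990940094, 0.23600000143051147]]
box 1584 ((0.5981509685516357, 0.07313790917396545), (0.15659219026565552, 0.21555064618587494), 6.245410919189453) [[0.5090000033378601, 0.1720000058412552], [0.5320000052452087, -0.0430000014603138], [0.6880000233650208, -0.02500000037252903], [0.6639999747276306, 0.1889999955892563]] 0.4056120037094144
side bench z 0.0014624747169006413
side [ 385  290   92   94 4269] 0.014674513407246792
((0.9096402525901794, 0.18078678846359253), (0.19177033007144928, 0.1524507850408554), 4.954380035400391) [[0.8080000281333923, 0.24799999594688416], [0.8209999799728394, 0.09700000286102295], [1.0119999647140503, 0.11299999803304672], [0.9990000128746033, 0.26499998569488525]]
box 4000 ((0.6021500825881958, 0.07366619259119034), (0.15703341364860535, 0.21661566197872162), 6.716607570648193) [[0.5120000243186951, 0.1720000058412552], [0.5370000004768372, -0.0430000014603138], [0.6930000185966492, -0.02500000037252903], [0.6669999957084656, 0.1899999976158142]] 0.4062313310210355
both ((0.6797727942466736, 0.13556212186813354), (0.661052405834198, 0.20138491690158844), 6.123592376708984)
```

```bash
cat >> h.py <<'E'
def st(p,c=(.518,.118),yaw=6.3):
    a=np.radians(yaw);p=np.array(p)/1000
    return np.array([c[0]+np.cos(a)*p[0]-np.sin(a)*p[1],c[1]+np.sin(a)*p[0]+np.cos(a)*p[1],p[2]])
E
python3 - <<'E'
from fit import *
for c in("scene","side"):
    W=cloud(c,np.load(f"pics/{c}0d.npy"));L=np.einsum('ij,hwj->hwi',np.eye(3),W)
    a=np.radians(6.3);q=W[...,:2]-[.518,.118];X=q[...,0]*np.cos(a)+q[...,1]*np.sin(a);Y=-q[...,0]*np.sin(a)+q[...,1]*np.cos(a);z=W[...,2]
    m=(abs(z-.0135)<.005)&(abs(X)<.19)&(abs(Y)<.12)
    R=cv2.minAreaRect(W[m][:,:2].astype(np.float32));print(c,"plate",R)
    m=(abs(z-.406)<.006)&(X>-.02)&(X<.18)&(abs(Y)<.07)
    R=cv2.minAreaRect(np.stack([X[m],Y[m]],1).astype(np.float32));print("box local",cv2.boxPoints(R).round(4).tolist(),R[2],m.sum())
for p in [(-15,0,261),(-44,76,112),(-165,100,12),(-165,-100,12),(165,-100,12),(165,100,12),(0,55,405),(0,-55,405)]:
    print(p,st(p).round(3),[proj(c,st(p)).round(1) for c in("scene","side")])
im=cv2.imread("pics/scene0.png")[150:260,200:320];cv2.imwrite("pics/crop0.png",cv2.resize(im,None,fx=5,fy=5,interpolation=2))
E
```

```text
scene plate ((0.516460657119751, 0.12590593099594116), (0.334094375371933, 0.21733835339546204), 5.930187702178955)
box local [[-0.004000000189989805, -0.05480000004172325], [0.1527000069618225, -0.055799998342990875], [0.1534000039100647, 0.053599998354911804], [-0.0032999999821186066, 0.05460000038146973]] 89.63036346435547 1018
side plate ((0.5160055160522461, 0.12060487270355225), (0.36427441239356995, 0.21775978803634644), 7.829715251922607)
box local [[-0.0010000000474974513, -0.05570000037550926], [0.15629999339580536, -0.05730000138282776], [0.1573999971151352, 0.05350000038743019], [9.999999747378752e-05, 0.054999999701976776]] 89.42870330810547 3547
(-15, 0, 261) [0.503 0.116 0.261] [array([267.2, 169.2]), array([350.3, 146.5])]
(-44, 76, 112) [0.466 0.189 0.112] [array([238.8, 224. ]), array([368.6, 163.5])]
(-165, 100, 12) [0.343 0.199 0.012] [array([209.6, 283.2]), array([353.9, 149.7])]
(-165, -100, 12) [0.365 0.    0.012] [array([286.1, 302.1]), array([290.6, 173.2])]
(165, -100, 12) [0.693 0.037 0.012] [array([333.1, 227.2]), array([341.2, 272.3])]
(165, 100, 12) [0.671 0.236 0.012] [array([269.2, 215.4]), array([410.6, 242.6])]
(0, 55, 405) [0.512 0.173 0.405] [array([243.3, 104.9]), array([381.2, 100.1])]
(0, -55, 405) [0.524 0.063 0.405] [array([288.4, 109.6]), array([332.6, 117.2])]
```

View pics/crop0.png

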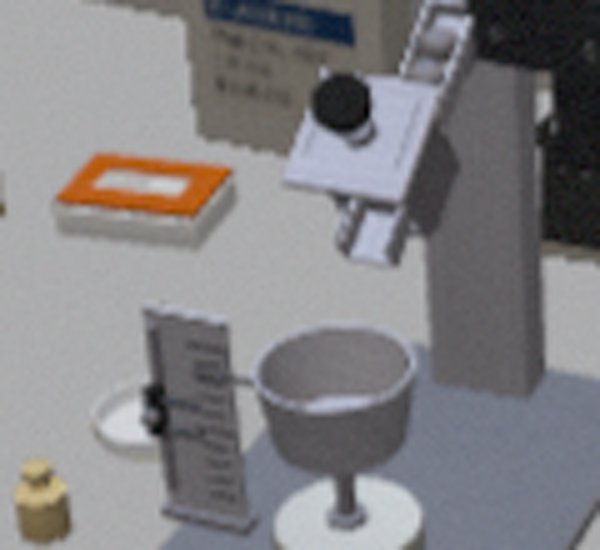

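The crop shows the black head at full-image (268,170), matching the predicted (267,169). The pointer is level with the third scale mark, about (240,226), and the tabs are at about (237,231) and (237,237).

The rows can't tilt the tool, so it stays upright. I'll measure the gripper and wrist profile to see which part could reach the head in front of the box.

```bash
python3 - <<'E'
from fit import *
im,d=r.camera("wrist");cv2.imwrite("pics/wrist0.png",im[:,:,::-1]);print(np.linalg.inv(r.camera_info("wrist")["world_to_cam"])[:3].round(3).tolist())
P=[]
for c in("scene","side"):
    W=cloud(c,np.load(f"pics/{c}0d.npy")).reshape(-1,3);P.append(W)
P=np.vstack(P);P=P[np.isfinite(P[:,0])]
q=P-[.575,0,.253]
for lo in np.arange(-.02,.4,.015):
    m=(q[:,2]>=lo)&(q[:,2]<lo+.015)&(abs(q[:,0])<.13)&(q[:,1]<.05)&(q[:,1]>-.13)
    if m.sum()>8:print(round(lo,3),m.sum(),"x",np.percentile(q[m,0],[1,99]).round(3),"y",np.percentile(q[m,1],[1,99]).round(3))
dz=[proj("scene",st((-44,76,z))).round(1).tolist() for z in (112,102,92,82)];print(dz)
E
cd pics; python3 -c "
import cv2
a=cv2.imread('scene0.png')[0:210,250:400];b=cv2.imread('side0.png')[60:270,250:400]
cv2.imwrite('crop1.png',cv2.resize(cv2.hconcat([a,b]),None,fx=2.6,fy=2.6,interpolation=2))"
```

```text
[[1.0, -0.0, -0.0, 0.576], [-0.0, -0.95, -0.313, 0.081], [-0.0, 0.313, -0.95, 0.385]]
-0.02 62 x [-0.06   0.056] y [-0.011  0.01 ]
-0.005 127 x [-0.062  0.059] y [-0.011  0.01 ]
0.01 118 x [-0.063  0.058] y [-0.011  0.011]
0.025 100 x [-0.065  0.059] y [-0.012  0.01 ]
0.04 124 x [-0.089  0.085] y [-0.034  0.033]
0.055 594 x [-0.089  0.086] y [-0.035  0.031]
0.07 499 x [-0.095  0.092] y [-0.035  0.032]
0.085 1588 x [-0.095  0.093] y [-0.035  0.032]
0.1 267 x [-0.044  0.017] y [-0.023  0.023]
0.115 144 x [-0.044  0.016] y [-0.021  0.02 ]
0.13 327 x [-0.044  0.036] y [-0.037  0.033]
0.145 491 x [-0.038  0.037] y [-0.037  0.033]
0.16 294 x [-0.042  0.039] y [-0.04   0.033]
0.175 483 x [-0.041  0.039] y [-0.04   0.034]
0.19 455 x [-0.04   0.037] y [-0.038  0.027]
0.205 464 x [-0.04   0.038] y [-0.038  0.032]
0.22 518 x [-0.04   0.037] y [-0.038  0.033]
0.235 403 x [-0.042  0.039] y [-0.038  0.029]
0.25 552 x [-0.061  0.04 ] y [-0.064  0.027]
0.265 368 x [-0.119  0.048] y [-0.067  0.042]
0.28 713 x [-0.127  0.054] y [-0.068  0.045]
0.295 943 x [-0.127  0.056] y [-0.069  0.047]
0.31 1210 x [-0.126  0.053] y [-0.068  0.048]
0.325 2034 x [-0.123  0.044] y [-0.065  0.049]
0.34 1145 x [-0.128  0.026] y [-0.059  0.05 ]
0.355 506 x [-0.13  -0.056] y [-0.046  0.049]
0.37 30 x [-0.13  -0.124] y [0.021 0.05 ]
[[238.8, 224.0], [239.2, 227.4], [239.6, 230.8], [240.0, 234.1]]
```

View pics/crop1.png

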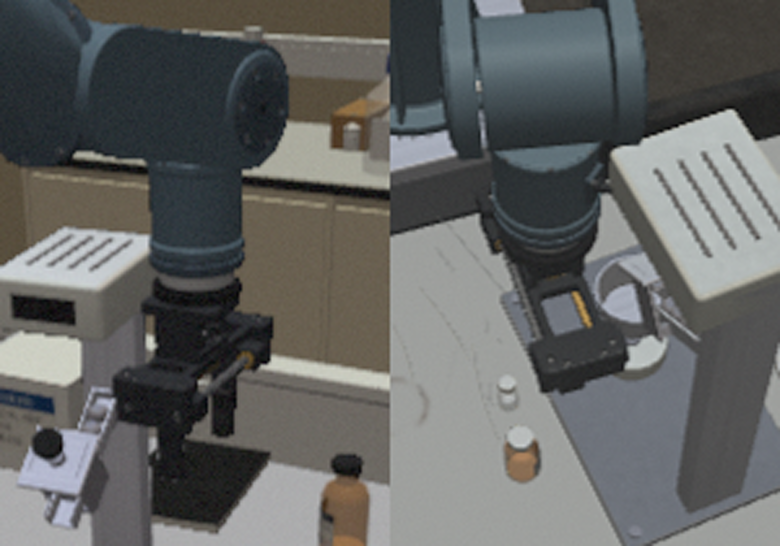

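```bash
python3 - <<'E'
from fit import *
P=np.vstack([cloud(c,np.load(f"pics/{c}0d.npy")).reshape(-1,3) for c in("scene","side")]);P=P[np.isfinite(P[:,0])]
q=P-[.575,0,.253]
for a in np.arange(-.1,.1,.02):
    for side in(-1,1):
        s=[]
        for lo in(.03,.045,.06,.075,.09,.105):
            m=(q[:,2]>=lo)&(q[:,2]<lo+.015)&(q[:,0]>=a)&(q[:,0]<a+.02)&(q[:,1]*side>0)&(abs(q[:,1])<.06)
            s.append(f"{lo}:{m.sum()}/{np.percentile(q[m,1]*side,[3,97]).round(3)}" if m.sum()>3 else "-")
        print(round(a,2),side,s)
E
```

```text
-0.1 -1 ['-', '0.045:64/[0.001 0.034]', '0.06:87/[0.002 0.034]', '0.075:113/[0.001 0.035]', '0.09:92/[0.002 0.035]', '-']
-0.1 1 ['-', '0.045:56/[0.001 0.033]', '0.06:68/[0.001 0.032]', '0.075:84/[0.    0.032]', '0.09:57/[0.002 0.033]', '-']
-0.08 -1 ['0.03:14/[0.002 0.012]', '0.045:12/[0.033 0.034]', '0.06:52/[0.026 0.035]', '0.075:25/[0.028 0.035]', '0.09:75/[0.003 0.034]', '-']
-0.08 1 ['0.03:11/[0.    0.008]', '-', '-', '-', '0.09:45/[0.001 0.032]', '-']
-0.06 -1 ['-', '0.045:12/[0.026 0.034]', '0.06:44/[0.025 0.035]', '0.075:25/[0.001 0.032]', '0.09:70/[0.001 0.023]', '0.105:41/[0.   0.02]']
-0.06 1 ['-', '-', '-', '0.075:15/[0.003 0.017]', '0.09:63/[0.    0.021]', '0.105:42/[0.001 0.019]']
-0.04 -1 ['-', '-', '0.06:34/[0.021 0.027]', '0.075:15/[0.017 0.023]', '0.09:40/[0.002 0.023]', '0.105:37/[0.002 0.021]']
-0.04 1 ['-', '-', '-', '-', '0.09:8/[0.002 0.01 ]', '0.105:16/[0.002 0.021]']
-0.02 -1 ['-', '-', '0.06:46/[0.021 0.027]', '0.075:18/[0.017 0.024]', '0.09:38/[0.016 0.023]', '0.105:27/[0.014 0.021]']
-0.02 1 ['-', '-', '-', '-', '-', '-']
0.0 -1 ['-', '-', '0.06:43/[0.02 
[... 326 characters left out ...]
.003 0.022]', '-']
0.04 -1 ['0.03:27/[0.    0.012]', '0.045:28/[0.001 0.034]', '0.06:96/[0.004 0.035]', '0.075:26/[0.008 0.033]', '0.09:46/[0.016 0.023]', '-']
0.04 1 ['0.03:9/[0.001 0.011]', '0.045:15/[0.   0.01]', '-', '0.075:28/[0.01  0.029]', '0.09:31/[0.016 0.023]', '-']
0.06 -1 ['-', '0.045:12/[0.019 0.034]', '0.06:51/[0.013 0.034]', '0.075:46/[0.003 0.035]', '0.09:192/[0.001 0.034]', '-']
0.06 1 ['-', '-', '-', '-', '0.09:135/[0.001 0.032]', '-']
0.08 -1 ['-', '0.045:38/[0.002 0.034]', '0.06:30/[0.001 0.035]', '0.075:62/[0.002 0.035]', '0.09:137/[0.001 0.033]', '-']
0.08 1 ['-', '0.045:34/[0.001 0.032]', '0.06:16/[0.002 0.03 ]', '0.075:50/[0.001 0.034]', '0.09:115/[0.001 0.032]', '-']
```

View pics/wrist0.png

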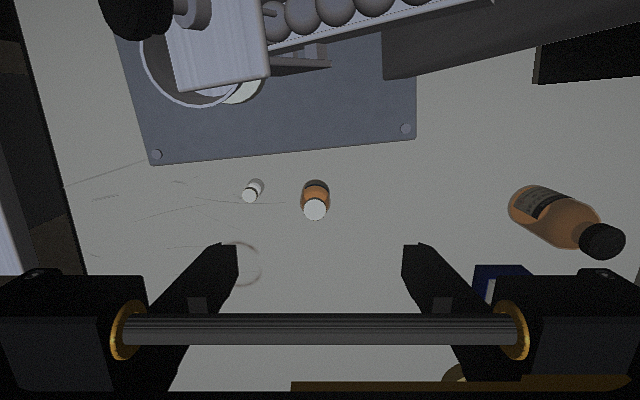

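The gripper's lower part is two blocks, one per finger. Each is ±34 mm in tool x and 48–93 mm out in tool y, with its underside about 45–50 mm behind the TCP. With the flange just in front of the box, a block's rear lower edge can press the slanted head. I'll back off and turn the tool so its x axis points towards the robot.

Request:
play_rows:
  rows:
    - [1,[-0.8,-2.7,0],0]
    - [1,[-0.8,-2.7,0],0]
    - [1,[-0.8,-2.7,0],0]
    - [1,[-0.8,-2.7,0],0]
    - [1,[-0.8,-2.7,0],0]

```text
time_s: 1.27
tool_pos: [0.4392, -0.0402, 0.2528]
ee_rot: [0.0, 0.707, 0.707, 0.0]
ft_force: [0.4, 0.3, 0.4]
finger_gap: 0.997
finger_force: 0.0
```

Request:
play_rows:
  rows:
    - [1,[0,0,0],-9.6]
    - [1,[0,0,0],-9.6]
    - [1,[0,0,0],-9.6]
    - [1,[0,0,0],-9.6]
    - [1,[0,0,0],-9.6]

```text
time_s: 1.9
tool_pos: [0.44, -0.04, 0.2529]
ee_rot: [0.0, 0.356, 0.935, 0.0]
ft_force: [0.1, -0.5, 0.1]
finger_gap: 0.996
finger_force: 0.0
```

Request:
play_rows:
  rows:
    - [1,[0,0,0],-9.6]
    - [1,[0,0,0],-9.6]
    - [1,[0,0,0],-9.6]
    - [1,[0,0,0],-9.6]
    - [1,[0,0,0],-9.6]

```text
time_s: 2.52
tool_pos: [0.44, -0.04, 0.2528]
ee_rot: [0.0, -0.055, 0.998, -0.0]
ft_force: [0.3, 0.2, -0.3]
finger_gap: 0.998
finger_force: 0.0
```

```bash
cat >> h.py <<'E'
from scipy.spatial.transform import Rotation as Ro
def where():
    s=r.state();q=s["ee_rot"];R=Ro.from_quat([q[1],q[2],q[3],q[0]]).as_matrix()
    a=np.radians(6.3);S=np.array([[np.cos(a),-np.sin(a),0],[np.sin(a),np.cos(a),0],[0,0,1]])
    L=S.T@(s["tool_pos"]-[.518,.118,0]);print("t",s["time_s"],"station mm",(L*1000).round(1),"f",np.round(s["ft_force"],1),"j",s["joints"].round(2))
    print("tool axes in station\n",(S.T@R).round(3));return L,S.T@R
E
python3 - <<'E'
from h import *
L,A=where()
print("to(-46,-72,250) tool cm",(A.T@(np.array([-.046,-.072,.250])-L)*100).round(2))
E
```

```text
t 2.525 station mm [ -94.8 -148.5  252.8] f [ 0.3  0.2 -0.3] j [-0.36 -0.13  1.92 -0.    1.35 -2.04]
tool axes in station
 [[-1. -0.  0.]
 [-0.  1. -0.]
 [-0. -0. -1.]]
to(-46,-72,250) tool cm [-4.89  7.65  0.28]
```

Request:
play_rows:
  rows:
    - [1,[0,2.5,0],0]
    - [1,[-1.0,2.5,0],0]
    - [1,[-1.8,2.2,0],0]
    - [1,[-2.0,0.4,0],0]
    - [1,[0,0,0],0]

```text
time_s: 3.15
tool_pos: [0.4804, 0.041, 0.2528]
ee_rot: [0.0, -0.053, 0.999, -0.0]
ft_force: [-0.5, 0.7, 0.1]
finger_gap: 0.999
finger_force: 0.0
```

```bash
python3 - <<'E'
from fit import *
L,A=where()
a=[]
for c in("scene","side","wrist"):
    im,d=r.camera(c);cv2.imwrite(f"pics/{c}1.png",im[:,:,::-1]);np.save(f"pics/{c}1d.npy",d)
    for q in("plunger_head","pointer_tip","tabs_middle"):
        for x in r.tip_of(c,q)[:1]:print(c,q,x["p"],x["location"])
    for p in [(-15,0,261),(-44,76,112),(-44,76,88)]:print(c,p,proj(c,st(p)).round(1))
s=cv2.imread("pics/scene1.png")[60:260,190:340];s=cv2.resize(s,None,fx=2.6,fy=2.6,interpolation=2)
w=cv2.resize(cv2.imread("pics/side1.png")[60:260,260:410],None,fx=2.6,fy=2.6,interpolation=2)
cv2.imwrite("pics/v1.png",cv2.hconcat([s,w]))
E
```

```text
t 3.15 station mm [-45.8 -72.4 252.8] f [-0.5  0.7  0.1] j [-0.16 -0.03  1.83  0.    1.34 -1.84]
tool axes in station
 [[-1.     0.004  0.   ]
 [ 0.004  1.    -0.   ]
 [-0.    -0.    -1.   ]]
scene pointer_tip 0.83 [237.7, 221.9]
scene tabs_middle 0.66 [241.1, 237.8]
scene (-15, 0, 261) [267.2 169.2]
scene (-44, 76, 112) [238.8 224. ]
scene (-44, 76, 88) [239.7 232.1]
side (-15, 0, 261) [350.3 146.5]
side (-44, 76, 112) [368.6 163.5]
side (-44, 76, 88) [367.8 168.7]
wrist pointer_tip 0.65 [477.4, 193.9]
wrist tabs_middle 0.76 [469.5, 187.2]
wrist (-15, 0, 261) [466.8 336.2]
wrist (-44, 76, 112) [480.1 192.9]
wrist (-44, 76, 88) [468.2 186. ]
```

View pics/v1.png

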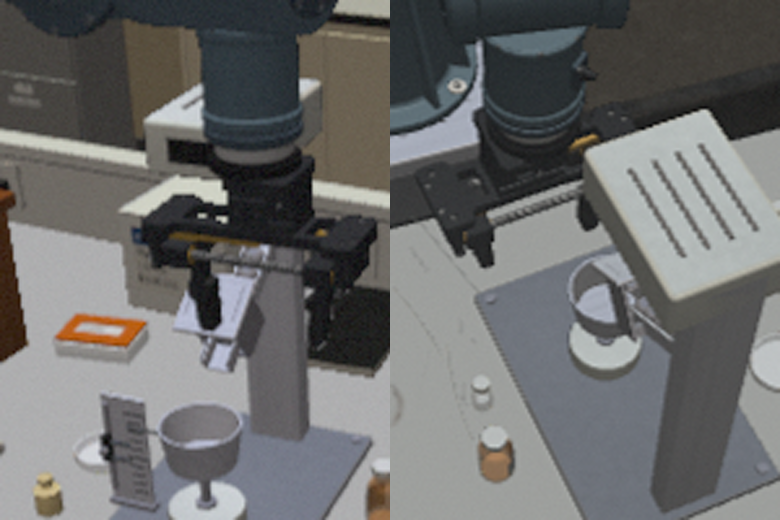

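The view shows the left block just in front of the box and over the plunger head, with the flange clear. I'll go down and feel for contact.

Request:
play_rows:
  rows:
    - [1,[0.1,0,0.8],0]
    - [1,[0,0,0.8],0]
    - [1,[0,0,0.9],0]
    - [1,[0,0,0.5],0]
    - [1,[0,0,0],0]

```text
time_s: 4.38
tool_pos: [0.4785, 0.0406, 0.2221]
ee_rot: [-0.001, -0.052, 0.999, 0.0]
ft_force: [0.0, -0.2, -0.6]
finger_gap: 0.998
finger_force: 0.0
```

Request:
play_rows:
  rows:
    - [1,[0,0,0.3],0]
    - [1,[0,0,0.3],0]
    - [1,[0,0,0.2],0]
    - [1,[0,0,0.0],0]

```text
time_s: 4.88
tool_pos: [0.4787, 0.0405, 0.2145]
ee_rot: [-0.0, -0.052, 0.999, 0.0]
ft_force: [0.1, -0.4, 0.4]
finger_gap: 0.998
finger_force: 0.0
```

Request:
play_rows:
  rows:
    - [1,[0,0,0.2],0]
    - [1,[0,0,0.2],0]
    - [1,[0,0,0],0]

```text
time_s: 5.25
tool_pos: [0.4788, 0.0405, 0.2106]
ee_rot: [-0.0, -0.052, 0.999, 0.0]
ft_force: [-1.3, -0.1, 0.8]
finger_gap: 0.999
finger_force: 0.0
```

Request:
play_rows:
  rows:
    - [1,[0,0,0.2],0]
    - [1,[0,0,0.2],0]
    - [1,[0,0,0],0]

```text
time_s: 5.62
tool_pos: [0.4789, 0.0405, 0.2068]
ee_rot: [0.0, -0.052, 0.999, 0.0]
ft_force: [-0.9, -0.8, 3.7]
finger_gap: 1.001
finger_force: 0.0
```

Request:
play_rows:
  rows:
    - [1,[0,0,0.3],0]
    - [1,[0,0,0.3],0]
    - [1,[0,0,0],0]

```text
time_s: 6.0
tool_pos: [0.4789, 0.0405, 0.2007]
ee_rot: [0.0, -0.052, 0.999, 0.0]
ft_force: [-2.2, -0.9, 5.0]
finger_gap: 1.001
finger_force: 0.0
```

```bash
python3 - <<'E'
from h import *
where()
a=[]
for c in("scene","wrist"):
    im,d=r.camera(c);cv2.imwrite(f"pics/{c}2.png",im[:,:,::-1])
s=cv2.imread("pics/scene2.png")[130:260,210:320]
cv2.imwrite("pics/v2.png",cv2.hconcat([cv2.resize(s,(338,400),interpolation=2),cv2.imread("pics/wrist2.png")[:,180:]]))
E
```

```text
t 6.0 station mm [-47.4 -72.7 200.7] f [-2.2 -0.9  5. ] j [-0.16  0.02  1.89  0.    1.23 -1.84]
tool axes in station
 [[-1.     0.005  0.   ]
 [ 0.005  1.     0.   ]
 [-0.     0.    -1.   ]]
```

View pics/v2.png

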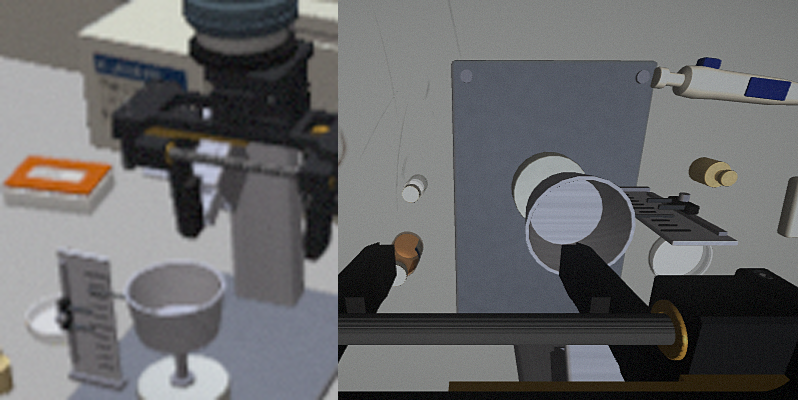

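The scene crop shows the block over the head, and the wrist view shows the cup still empty. Force (fx −2.2, fz 5 N) fits the head's spring about halfway in. I'll press on to the stop.

Request:
play_rows:
  rows:
    - [1,[0,0,0.3],0]
    - [1,[0,0,0.3],0]
    - [1,[0,0,0.2],0]
    - [1,[0,0,0],0]

```text
time_s: 6.6
tool_pos: [0.4792, 0.0405, 0.1931]
ee_rot: [0.0, -0.052, 0.999, 0.0]
ft_force: [-2.8, -0.5, 7.5]
finger_gap: 0.997
finger_force: 0.0
```

Request:
play_rows:
  rows:
    - [1,[0,0,0.2],0]
    - [1,[0,0,0.1],0]
    - [1,[0,0,0],0]

```text
time_s: 6.98
tool_pos: [0.4794, 0.0405, 0.1904]
ee_rot: [0.001, -0.052, 0.999, 0.0]
ft_force: [-2.4, -0.0, 8.5]
finger_gap: 1.001
finger_force: 0.0
```

Request:
play_rows:
  rows:
    - [1,[0,0,0.2],0]
    - [1,[0,0,0.0],0]

```text
time_s: 7.22
tool_pos: [0.4796, 0.0405, 0.1888]
ee_rot: [0.001, -0.052, 0.999, 0.0]
ft_force: [-2.9, -1.2, 10.7]
finger_gap: 0.998
finger_force: 0.0
```

Request:
play_rows:
  rows:
    - [1,[0,0,0.15],0]
    - [1,[0,0,0.0],0]

```text
time_s: 7.48
tool_pos: [0.48, 0.0406, 0.1879]
ee_rot: [0.002, -0.052, 0.999, 0.0]
ft_force: [-4.9, -1.0, 14.5]
finger_gap: 0.999
finger_force: 0.0
```

Force has risen to about 15 N, so the plunger is at the stop. I'll ease off and come back up.

Request:
play_rows:
  rows:
    - [1,[0,0,0],0]
    - [1,[0,0,-0.6],0]
    - [1,[0,0,-1.0],0]
    - [1,[0,0,-1.0],0]
    - [1,[0,0,-0.7],0]

```text
time_s: 8.1
tool_pos: [0.479, 0.0404, 0.2195]
ee_rot: [0.0, -0.052, 0.999, -0.0]
ft_force: [0.9, 1.1, -1.0]
finger_gap: 1.003
finger_force: 0.0
```

Request:
play_rows:
  rows:
    - [1,[0,0,0],0]
    - [1,[0,0,0],0]
    - [1,[0,0,0],0]
    - [1,[0,0,0],0]
    - [1,[0,0,0],0]

```text
time_s: 8.72
tool_pos: [0.4788, 0.0405, 0.2191]
ee_rot: [-0.0, -0.052, 0.999, 0.0]
ft_force: [0.3, 0.6, -0.5]
finger_gap: 0.999
finger_force: 0.0
```

Request:
play_rows:
  rows:
    - [1,[0,0,0],0]
    - [1,[0,0,0],0]
    - [1,[0,0,0],0]
    - [1,[0,0,0],0]
    - [1,[0,0,0],0]

```text
time_s: 9.35
tool_pos: [0.4788, 0.0405, 0.2192]
ee_rot: [0.0, -0.052, 0.999, -0.0]
ft_force: [0.5, -0.7, -0.1]
finger_gap: 1.002
finger_force: 0.0
```

```bash
cat > look.py <<'E'
from h import *
import sys
n=sys.argv[1];where()
for c in("scene","wrist"):
    im,d=r.camera(c);cv2.imwrite(f"pics/{c}{n}.png",im[:,:,::-1])
    for q in("pointer_tip","tabs_middle"):
        for x in r.tip_of(c,q)[:1]:print(c,q,x["p"],x["location"])
    for z in (112,102,92,82):print(c,z,proj(c,st((-44,76,z))).round(1))
s=cv2.imread(f"pics/scene{n}.png")[210:270,220:290];w=cv2.imread(f"pics/wrist{n}.png")[150:290,350:570]
cv2.imwrite(f"pics/v{n}.png",cv2.hconcat([cv2.resize(s,(350,300),interpolation=2),cv2.resize(w,(440,300),interpolation=2)]))
E
python3 look.py 3
```

```text
t 9.35 station mm [-47.5 -72.7 219.2] f [ 0.5 -0.7 -0.1] j [-0.16  0.    1.87 -0.    1.27 -1.84]
tool axes in station
 [[-1.     0.005  0.   ]
 [ 0.005  1.    -0.   ]
 [-0.    -0.    -1.   ]]
scene pointer_tip 0.89 [240.7, 225.0]
scene tabs_middle 0.5 [237.5, 224.8]
scene 112 [238.8 224. ]
scene 102 [239.2 227.4]
scene 92 [239.6 230.8]
scene 82 [240.  234.1]
wrist pointer_tip 0.6 [492.5, 201.6]
wrist tabs_middle 0.96 [485.2, 200.6]
wrist 112 [499.9 205.8]
wrist 102 [493.4 202. ]
wrist 92 [487.4 198.4]
wrist 82 [481.7 195.1]
```

View pics/v3.png

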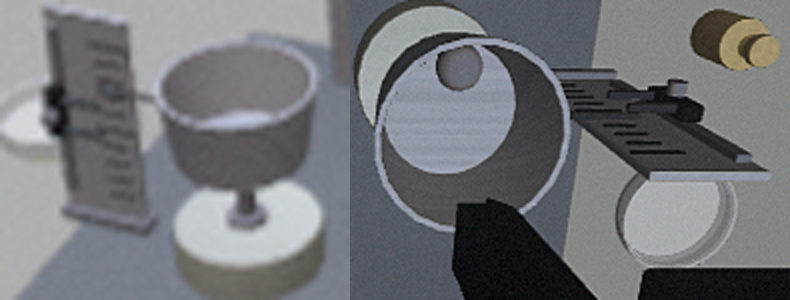

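One ball is in the cup. The pointer has dropped about 10 mm to the upper tab's level, so the gap's middle is about 8–10 mm lower, which takes one more ball. Second stroke.

Request:
play_rows:
  rows:
    - [1,[0,0,0.6],0]
    - [1,[0,0,0.6],0]
    - [1,[0,0,0.6],0]
    - [1,[0,0,0.6],0]
    - [1,[0,0,0.4],0]

```text
time_s: 10.28
tool_pos: [0.4794, 0.0406, 0.1917]
ee_rot: [0.001, -0.052, 0.999, 0.0]
ft_force: [-1.7, -0.4, 8.5]
finger_gap: 0.997
finger_force: 0.0
```

Request:
play_rows:
  rows:
    - [1,[0,0,0.2],0]
    - [1,[0,0,0.2],0]
    - [1,[0,0,0.1],0]
    - [1,[0,0,0.0],0]

```text
time_s: 10.78
tool_pos: [0.4801, 0.0406, 0.188]
ee_rot: [0.002, -0.052, 0.999, 0.0]
ft_force: [-4.1, -0.8, 12.8]
finger_gap: 1.002
finger_force: 0.0
```

Request:
play_rows:
  rows:
    - [1,[0,0,0.05],0]
    - [1,[0,0,-0.6],0]
    - [1,[0,0,-1.0],0]
    - [1,[0,0,-1.0],0]
    - [1,[0,0,-1.0],0]

```text
time_s: 11.4
tool_pos: [0.4789, 0.0405, 0.222]
ee_rot: [0.0, -0.052, 0.999, -0.0]
ft_force: [-0.3, -0.3, 0.0]
finger_gap: 0.999
finger_force: 0.0
```

Request:
play_rows:
  rows:
    - [1,[0,0,0],0]
    - [1,[0,0,0],0]
    - [1,[0,0,0],0]
    - [1,[0,0,0],0]
    - [1,[0,0,0],0]

```text
time_s: 12.02
tool_pos: [0.4787, 0.0405, 0.2215]
ee_rot: [-0.0, -0.052, 0.999, 0.0]
ft_force: [0.3, 0.9, -1.2]
finger_gap: 1.005
finger_force: 0.0
```

Request:
play_rows:
  rows:
    - [1,[0,0,0],0]
    - [1,[0,0,0],0]
    - [1,[0,0,0],0]
    - [1,[0,0,0],0]
    - [1,[0,0,0],0]

```text
time_s: 12.65
tool_pos: [0.4788, 0.0405, 0.2217]
ee_rot: [-0.0, -0.052, 0.999, -0.0]
ft_force: [0.2, -0.8, -0.4]
finger_gap: 1.001
finger_force: 0.0
```

Request:
play_rows:
  rows:
    - [1,[0,0,0],0]
    - [1,[0,0,0],0]
    - [1,[0,0,0],0]
    - [1,[0,0,0],0]
    - [1,[0,0,0],0]

```text
time_s: 13.28
tool_pos: [0.4788, 0.0405, 0.2217]
ee_rot: [-0.0, -0.052, 0.999, -0.0]
ft_force: [-0.2, 0.1, -0.0]
finger_gap: 1.004
finger_force: 0.0
```

```bash
python3 look.py 4
```

```text
t 13.275 station mm [-47.5 -72.7 221.7] f [-0.2  0.1 -0. ] j [-0.16 -0.    1.87 -0.    1.27 -1.84]
tool axes in station
 [[-1.     0.005 -0.   ]
 [ 0.005  1.    -0.   ]
 [ 0.    -0.    -1.   ]]
scene pointer_tip 0.56 [240.1, 229.1]
scene tabs_middle 0.49 [240.2, 235.1]
scene 112 [238.8 224. ]
scene 102 [239.2 227.4]
scene 92 [239.6 230.8]
scene 82 [240.  234.1]
wrist pointer_tip 0.68 [486.4, 200.2]
wrist tabs_middle 0.84 [484.8, 197.6]
wrist 112 [498.3 204.8]
wrist 102 [491.9 201.1]
wrist 92 [485.9 197.5]
wrist 82 [480.3 194.3]
```

View pics/v4.png

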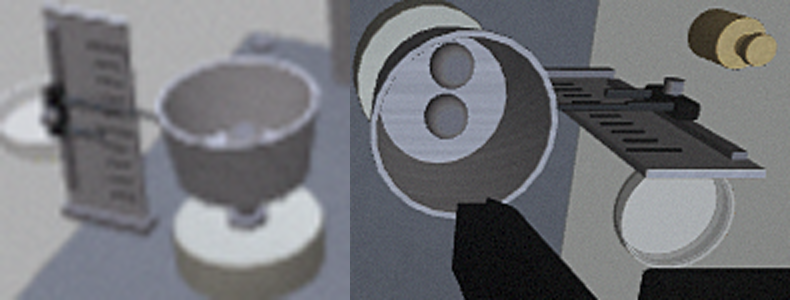

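Two balls are in the cup. In this crop the pointer is at about (130,110), close to the upper tab, and I can't tell whether it's clear of it. I'll average frames and enlarge, using my last picture.

```bash
python3 - <<'E'
from h import *
def avg(c,n=12):return np.mean([r.camera(c)[0].astype(np.float32) for _ in range(n)],0)[:,:,::-1]
s=avg("scene");w=avg("wrist");np.save("pics/s4.npy",s);np.save("pics/w4.npy",w)
for q in("pointer_tip","tabs_middle"):
    for c in("scene","wrist"):print(c,q,[(x["p"],x["location"]) for x in r.tip_of(c,q)[:2]])
def crop(im,u,v,W,H,k,dots=None,c=None):
    o=cv2.resize(im[v:v+H,u:u+W],None,fx=k,fy=k,interpolation=cv2.INTER_CUBIC)
    lo,hi=np.percentile(o,[1,99]);o=np.clip((o-lo)/(hi-lo)*255,0,255).astype(np.uint8).copy()
    for p,col in dots or []:
        x=(proj(c,st(p))-[u,v]+.5)*k;cv2.circle(o,tuple(int(t) for t in x),2,col,-1)
    return o
D=[((-44,y,z),col) for y in(35,76,110) for z,col in((112,(0,0,255)),(102,(0,255,255)),(92,(0,255,0)),(82,(255,0,0)))]
a=crop(s,226,212,40,30,10);b=crop(s,226,212,40,30,10,D,"scene")
u0,v0=440,170
e=crop(w,u0,v0,80,60,5);f=crop(w,u0,v0,80,60,5,D,"wrist")
cv2.imwrite("pics/v5.png",cv2.vconcat([cv2.hconcat([a,b]),cv2.hconcat([e,f])]))
E
```

```text
scene pointer_tip [(0.56, [239.4, 225.5])]
wrist pointer_tip [(0.73, [486.0, 199.8])]
scene tabs_middle [(0.39, [235.1, 235.8])]
wrist tabs_middle []
```

View pics/v5.png

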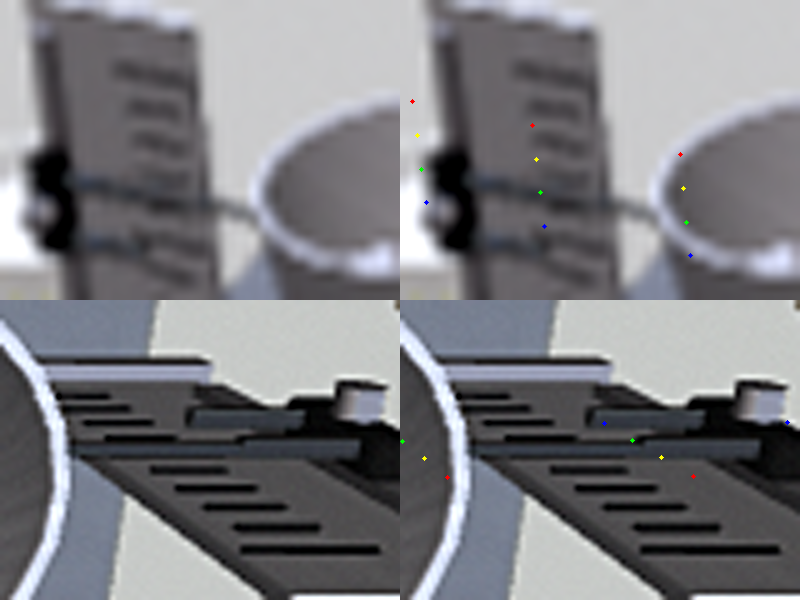

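The enlarged views show the pointer in line with the upper tab: scene crop (150–250,195–212), wrist crop (80–240,450). That puts the pointer at z ≈ 92 and the tabs at about 92 and 75, so the middle is at about 83.5. It takes a third ball (about 82).

Request:
play_rows:
  rows:
    - [1,[0,0,0.7],0]
    - [1,[0,0,0.7],0]
    - [1,[0,0,0.6],0]
    - [1,[0,0,0.6],0]
    - [1,[0,0,0.4],0]

```text
time_s: 15.6
tool_pos: [0.4794, 0.0406, 0.1921]
ee_rot: [0.001, -0.052, 0.999, 0.0]
ft_force: [-1.7, -0.7, 8.8]
finger_gap: 0.996
finger_force: 0.0
```

Request:
play_rows:
  rows:
    - [1,[0,0,0.2],0]
    - [1,[0,0,0.2],0]
    - [1,[0,0,0.1],0]
    - [1,[0,0,0.0],0]

```text
time_s: 16.1
tool_pos: [0.4799, 0.0406, 0.1883]
ee_rot: [0.001, -0.052, 0.999, 0.0]
ft_force: [-3.6, -0.6, 13.7]
finger_gap: 0.999
finger_force: 0.0
```

Request:
play_rows:
  rows:
    - [1,[0,0,0.05],0]
    - [1,[0,0,-0.6],0]
    - [1,[0,0,-1.0],0]
    - [1,[0,0,-1.0],0]
    - [1,[0,0,-1.5],0]

```text
time_s: 16.73
tool_pos: [0.4787, 0.0405, 0.2273]
ee_rot: [-0.0, -0.052, 0.999, 0.0]
ft_force: [0.5, 0.6, 0.3]
finger_gap: 0.999
finger_force: 0.0
```

Request:
play_rows:
  rows:
    - [1,[0,0,0],0]
    - [1,[0,0,0],0]
    - [1,[0,0,0],0]
    - [1,[0,0,0],0]
    - [1,[0,0,0],0]

```text
time_s: 17.35
tool_pos: [0.4787, 0.0405, 0.227]
ee_rot: [-0.0, -0.052, 0.999, 0.0]
ft_force: [-0.4, -0.8, 0.6]
finger_gap: 0.999
finger_force: 0.0
```

Request:
play_rows:
  rows:
    - [1,[0,0,0],0]
    - [1,[0,0,0],0]
    - [1,[0,0,0],0]
    - [1,[0,0,0],0]
    - [1,[0,0,0],0]

```text
time_s: 17.98
tool_pos: [0.4788, 0.0405, 0.2272]
ee_rot: [0.0, -0.052, 0.999, -0.0]
ft_force: [0.2, 0.2, 0.3]
finger_gap: 1.0
finger_force: 0.0
```

Request:
play_rows:
  rows:
    - [1,[0,0,0],0]
    - [1,[0,0,0],0]
    - [1,[0,0,0],0]
    - [1,[0,0,0],0]
    - [1,[0,0,0],0]

```text
time_s: 18.6
tool_pos: [0.4788, 0.0405, 0.2272]
ee_rot: [-0.0, -0.052, 0.999, 0.0]
ft_force: [0.5, -0.1, 0.7]
finger_gap: 1.003
finger_force: 0.0
```

```bash
python3 - <<'E'
from h import *
where()
def avg(c,n=12):return np.mean([r.camera(c)[0].astype(np.float32) for _ in range(n)],0)[:,:,::-1]
s=avg("scene");old=np.load("pics/s4.npy");np.save("pics/s5.npy",s)
for c in("scene","wrist"):
    if c=="wrist":r.camera(c)
    for q in("pointer_tip","tabs_middle"):print(c,q,[(round(x["p"],2),x["location"]) for x in r.tip_of(c,q)[:1]])
    for z in(92,82,72):print(z,proj(c,st((-44,76,z))).round(1))
# pointer and tabs dark rows by column, before/after (scene)
for u in(234,236,240,243,246,248,250):
    g0=old[224:244,u].mean(1);g1=s[224:244,u].mean(1);print(u,"old",g0.astype(int).tolist(),"\n    new",g1.astype(int).tolist())
E
```

```text
t 18.6 station mm [-47.5 -72.7 227.2] f [ 0.5 -0.1  0.7] j [-0.16 -0.01  1.86  0.    1.29 -1.84]
tool axes in station
 [[-1.     0.005 -0.   ]
 [ 0.005  1.     0.   ]
 [ 0.     0.    -1.   ]]
scene pointer_tip [(0.91, [240.4, 231.7])]
scene tabs_middle [(0.46, [240.2, 236.0])]
92 [239.6 230.8]
82 [240.  234.1]
72 [240.4 237.4]
wrist pointer_tip [(0.74, [477.5, 191.9])]
wrist tabs_middle [(0.68, [482.3, 197.5])]
92 [482.8 195.7]
82 [477.4 192.5]
72 [472.4 189.6]
234 old [103, 104, 104, 103, 102, 94, 73, 79, 95, 94, 91, 83, 73, 72, 80, 79, 77, 72, 71, 72] 
    new [103, 103, 103, 104, 102, 94, 73, 79, 95, 94, 90, 83, 72, 73, 81, 80, 78, 71, 71, 72]
236 old [104, 103, 104, 103, 103, 94, 71, 76, 95, 102, 102, 94, 71, 83, 102, 102, 103, 103, 102, 103] 
    new [103, 104, 103, 104, 102, 93, 72, 75, 95, 102, 102, 94, 70, 82, 102, 103, 103, 104, 103, 103]
240 old [104, 84, 85, 105, 95, 87, 86, 75, 78, 97, 102, 79, 66, 78, 83, 94, 102, 101, 102, 102] 
    new [104, 84, 84, 104, 95, 86, 95, 91, 85, 90, 87, 70, 64, 78, 83, 95, 101, 101, 101, 102]
243 old [96, 102, 81, 85, 103, 85, 80, 84, 63, 84, 103, 91, 82, 96, 94, 77, 87, 100, 80, 83] 
    new [97, 101, 82, 85, 103, 84, 85, 103, 83, 79, 85, 72, 82, 96, 93, 76, 86, 100, 80, 84]
246 old [128, 118, 120, 112, 103, 95, 88, 87, 76, 87, 101, 102, 85, 85, 104, 99, 99, 102, 96, 97] 
    new [127, 118, 121, 112, 103, 94, 89, 91, 94, 100, 95, 79, 65, 85, 103, 99, 99, 101, 97, 97]
248 old [175, 174, 174, 175, 174, 175, 174, 159, 114, 129, 164, 163, 162, 159, 158, 158, 132, 106, 106, 101] 
    new [175, 174, 174, 175, 174, 174, 174, 170, 167, 165, 154, 120, 130, 159, 158, 157, 132, 106, 104, 101]
250 old [174, 175, 174, 174, 174, 174, 174, 175, 144, 118, 156, 174, 174, 168, 157, 141, 131, 129, 128, 130] 
    new [174, 174, 175, 174, 174, 174, 174, 174, 174, 174, 174, 143, 118, 148, 156, 141, 130, 128, 128, 129]
```

At column 248 the pointer is at row 235.3. The tabs, at rows 230.3 and 236.1 in column 236, put the middle at about 235.5 there, so it's centred. The tool is clear, so I'm handing in.

```bash
python3 -c "
from bench import r
print(r.job_done())"
```

```text
the job is handed in; nothing more can be done
None
```

The job is handed in: three full strokes put three balls in the cup, the pointer rests about mid-gap between the tabs, and the plunger is released with the tool clear; the interface gave no verdict.

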